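Clamp a juice bottle in the holder with the turnbuckle

ROBOT

A 6-joint arm with a two-finger parallel gripper is mounted at the origin on the work surface. World frame = base frame: x ahead of the robot, y to its left, z up, the work surface at z = 0. Lengths are in m, angles in rad, forces in N, time in s.
With the tool pointing down it reaches from about 0.35 to 1 m from the base axis. Payload 7.1 kg.
Tool frame: the origin (TCP) lies between the finger pads; the fingertips stand 22 mm ahead of it and the grasp point (between the pads) lies 3 mm ahead of it; x points along the fingers, y is the direction in which the jaws open and shut, and the axes are right-handed (so a half turn about x gives the same grasp; the last joint's range is limited). The gripper opens to 85 mm and grips with 20 to 120 N. Pads are 22 mm wide; open, the fingers measure 114 mm over their backs; the gripper's body (76 mm by 85 mm) begins 54 mm behind the grasp point. The pads swing forward as they close: fully open they stand 13 mm farther back than shut.
Start: joints at [-0.019, 0.423, 1.63, -0, 1.089, -0.019], TCP at [0.625, 0, 0.253] pointing down, gripper open.
Joint ranges: [-3, 3], [-0.9, 2.11], [0.09, 2.58], [-1.31, 4.45], [0.11, 2.69], [-2.54, 2.54]. Speed limits (rad/s): [2.39, 2.39, 3.01, 3.14, 3.14, 3.14].

INTERFACE

Orientations are given as a rotation vector (axis times angle).
In Python, from rig import manip gives the robot as it stands. The module is installed in compiled form; this text tells all that it offers. Calls block until the motion is done:
- manip.move_to(position, orientation): joint-space move of the TCP to a pose.
- manip.servo_line(position, orientation=None, rate=0.15): straight line of the TCP; orientation=None keeps the orientation; rate is the mean speed in m/s.
- manip.set_joints(angles): joint-space move.
- manip.command_gripper(opening, f_grip=None): finger opening in m; f_grip is the grip in N (None keeps the last); returns when the fingers have stopped.
- manip.hold(seconds).
- manip.solve_ik(position, orientation): joint angles nearest the present ones, or None.
- manip.camera(name): name is "scene" or "side" or "wrist"; returns a dict with "image" (480x640x3 uint8, red, green, blue), "fx", "fy", "cx", "cy" (pixels), "cam_to_world" (4x4, takes a point from camera to world coordinates); the wrist camera has in their place "mount" (4x4, takes a point from camera to tool coordinates, whose origin is the TCP and whose axes are the tool frame's). Camera axes: x right, y down, z forward; pixel columns grow to the right and rows downward; lengths in m; the calibration is good to about 2 mm. The wrist camera is an equidistant fisheye: a pixel r from the principal point sees the ray r / f radians off the axis. A picture is of the moment at which its call begins: read the wrist's pose just before it. There is no depth.
A pose or a line that the arm cannot do raises manip.IKError and nothing moves.
- manip.sign_off(): hands the job in, once; it reports no verdict.
Readings, each from a call of its own:
- manip.get_time(): time.
- manip.get_joint_positions(): joint angles.
- manip.get_joint_vel(): joint speeds.
- manip.get_tau(): joint torques, N m.
- manip.get_position(): TCP position.
- manip.get_ee_rot(): TCP orientation.
- manip.get_contact_force(): force on the tool from outside, world axes, zero at the start.
- manip.get_torque(): the same for the moment, N m.
- manip.get_width(): finger opening in m.
Only numpy, scipy, OpenCV 4.12 (cv2) and the standard library are available. Lean on these libraries where they do the work, as an engineer would, in place of code of your own. Each camera call takes 0.05 s, during which the arm holds its last target.

TASK

Take the green bottle out of the tray and set it gently upright on the round black rest between the two orange spring pads, and let go of it. Then turn the turnbuckle by its red-balled bars so that both jaws draw in and hold the bottle, until both pads are pushed back about half-way on their springs (about 4 mm), never pressed fully home. Leave the holder closed with the bottle still upright on the rest, and leave the other bottles, the wrench and the box of caps where they are.

Things in the scene. Friction and masses are not known exactly. Their poses are not given: they have to be found in the camera images.
- green_bottle_mid (a point): Centre of the loose green glass bottle, half-way up, 75 mm above its underside; z along the bottle. Bottle 150 mm tall, body 60 mm in diameter up to 85 mm, then shoulders, then a straight neck 28 mm in diameter from 112 to 150 mm above the underside. About 0.4 kg. It stands in one of the three places of the tray.
- green_bottle: The same green bottle; origin at the centre of its underside, z up along the bottle.
- amber_bottle_mid (a point): Centre (75 mm up) of a loose amber bottle of the same shape, standing in the tray: leave it alone.
- white_bottle_mid (a point): Centre (75 mm up) of a loose white bottle of the same shape, standing in the tray: leave it alone.
- tray: Low grey tray fixed to the bench, 300 x 100 mm, walls 28 mm high, floor 6 mm thick; the three bottles stand in a row along its x axis about 95 mm apart. Origin at the centre of its underside.
- holder: The bottle holder, fixed to the bench: grey base plate 250 (x) x 300 (y) x 12 mm; origin at the centre of its underside, x pointing away from the robot, y along the turnbuckle. Turnbuckle on the robot's side (x = -70 mm), round rest on the far side (x = +70 mm). Two blue jaws slide along y, about 118 mm either side of the middle; tops 95 mm (pads) and 114 mm (turnbuckle) above the bench.
- rest_top (a point): Centre of the top of the round black rubber rest, 72 mm in diameter, 18 mm above the bench; the bottle stands here, midway between the pads. Axes as the holder's.
- turn_axis (a point): Middle of the turnbuckle's steel sleeve (90 mm long, 32 to 36 mm thick), on its axis, 90 mm above the bench; axes as the holder's, so the turnbuckle's axis is y. Four radial bars a quarter turn apart stand out from its middle, in the plane y = 0, each ending in a red ball centred 55 mm from the axis.
- ball (a point): Centre of the red ball, 22 mm in diameter, on one of the four bars (9 mm thick): the bar that points straight up when the turnbuckle reads 0; all four are alike. A ball can be pinched from above, fingers either side of it along the holder's y, and swung over the top towards the robot; then take the next bar.
- turnbuckle (a joint): Turn of the sleeve, rad (-0.3 to 7.2; starts at 0.4 to 1.8). At 0 one bar points straight up; grows as the upper bars move towards the robot (holder's -x). Growing draws both jaws in, 20 mm each per turn. Friction 0.12 N m; stays where left. With the bottle centred the pads touch it at about 3.5 and are half-way back at about 4.7.
- pad_left (a joint): How far the orange V pad on the holder's +y side is pushed back into its jaw, m: 0 free, 0.008 fully home. Spring about 1.2 N per mm. The pad is 50 mm wide (x) and 40 mm high, between 50 and 90 mm above the bench. With the turnbuckle at 0 the bottoms of the two pads' Vs are 86 mm apart.
- pad_right (a joint): The same for the pad on the holder's -y side.
- wrench_mid (a point): A loose steel wrench, 180 mm long, lying on the bench on the robot's right: leave it alone.
- cap_box: A loose white box of bottle caps, 130 x 100 x 50 mm, to the left of the tray, away from the holder: leave it alone. Origin at the centre of its underside.
Not all that is in view belongs to the job. What is shaped like the green_bottle but purple or yellow is not meant.

How it is judged:
On the way:
1. the green bottle stands upright on the rest, let go of, with the pads still clear of it (horizontal distance between green_bottle_mid and rest_top below 0.012 m and z of green_bottle in the frame of rest_top between -0.003 and 0.004 m and angle between green_bottle_mid's own z axis and vertical below 0.08 rad and contact force between the fingers and green_bottle below 0.1 N and linear speed of green_bottle below 0.02 m/s and value of joint each of pad_left, pad_right below 0.001 m), for 0.2 s.
At the end, for the whole second after the job is handed in: The green bottle stands upright (within 3.4 degrees) on the rest, within 8 mm of its centre and at most 4 mm above it, at rest, held between the jaws drawn in by the turnbuckle, with each spring pad pushed back by 2 to 6.2 mm (horizontal distance between green_bottle_mid and rest_top below 0.008 m and z of green_bottle in the frame of rest_top between -0.003 and 0.004 m and angle between green_bottle_mid's own z axis and vertical below 0.06 rad and value of joint pad_left between 0.002 and 0.0062 m and value of joint pad_right between 0.002 and 0.0062 m and value of joint turnbuckle above 3.8 rad and linear speed of green_bottle below 0.02 m/s); the robot touches nothing.
It fails at once if a spring pad is pressed fully home (over 7.5 mm) (value of joint any of pad_left, pad_right above 0.0075 m).
It fails at once if the green bottle is dropped or banged onto the rest (faster than 0.4 m/s within 30 mm above it) (linear speed of green_bottle above 0.4 m/s and horizontal distance between green_bottle_mid and rest_top below 0.03 m and z of green_bottle in the frame of rest_top below 0.03 m).
It fails at once if another bottle is shifted over 20 mm (distance of any of amber_bottle_mid, white_bottle_mid from where it was at the start of the episode above 0.02 m).
It fails at once if the wrench or the box of caps is shifted over 20 mm (distance of any of wrench_mid, cap_box from where it was at the start of the episode above 0.02 m).
It also fails if it takes over 72 s, if anything falls off the work surface, if the arm or the gripper's body presses on something with over 40 N, if the wrist force passes 120 N, or if a joint passes its speed limit or range.

## Working session

There is one attempt and no reset: what is moved stays moved. The work goes in short steps, each a Python script; the robot and the scene stay as the last script left them, time stands still between calls to the robot, and variables do not carry over. Pictures are saved under pics/ and viewed, and the job is handed in when it is done.

```bash
mkdir -p pics; ls
python3 - <<'E'
from rig import manip
import cv2, numpy as np
for n in ["scene","side","wrist"]:
    c=manip.camera(n); cv2.imwrite(f"pics/{n}0.png",c["image"][:,:,::-1])
    print(n,{k:(np.round(v,4).tolist() if k!="image" else 0) for k,v in c.items()})
print(manip.get_position(),manip.get_ee_rot(),manip.get_time(),manip.get_width())
E
```

```text
pics
scene {'image': 0, 'fx': 540.165, 'fy': 540.165, 'cx': 319.745, 'cy': 233.843, 'cam_to_world': [[0.4856, 0.7515, -0.4466, 1.0616], [0.8742, -0.4147, 0.2526, -0.2895], [0.0046, -0.5131, -0.8583, 1.2013], [0.0, 0.0, 0.0, 1.0]]}
side {'image': 0, 'fx': 501.0785, 'fy': 501.0785, 'cx': 321.9852, 'cy': 229.926, 'cam_to_world': [[0.9684, -0.156, 0.1945, 0.2848], [-0.2493, -0.5959, 0.7634, -0.8817], [-0.0032, -0.7878, -0.616, 0.8356], [0.0, 0.0, 0.0, 1.0]]}
wrist {'image': 0, 'fx': 371.6483, 'fy': 371.6483, 'cx': 311.1593, 'cy': 233.1273, 'mount': [[-0.0008, -0.3149, 0.9491, -0.1201], [1.0, -0.0, 0.0008, -0.0014], [-0.0002, 0.9491, 0.3149, -0.0812], [0.0, 0.0, 0.0, 1.0]]}
[6.24613718e-01 6.24153262e-05 2.52689883e-01] [ 1.20862565  1.21016301 -1.21006644] 0.15 0.08516762604920977
```

View pics/scene0.png

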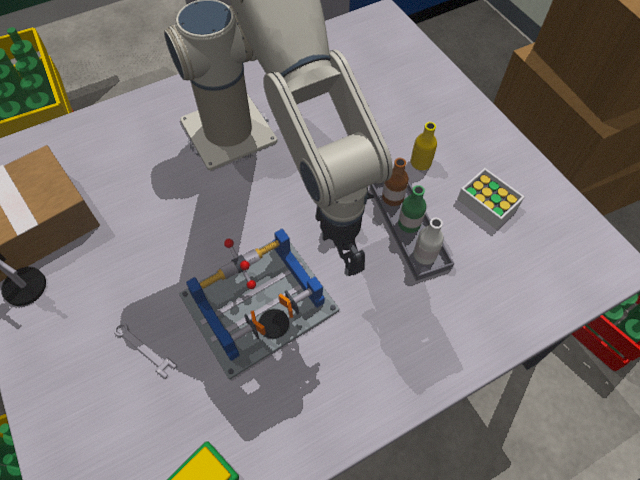

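View pics/side0.png

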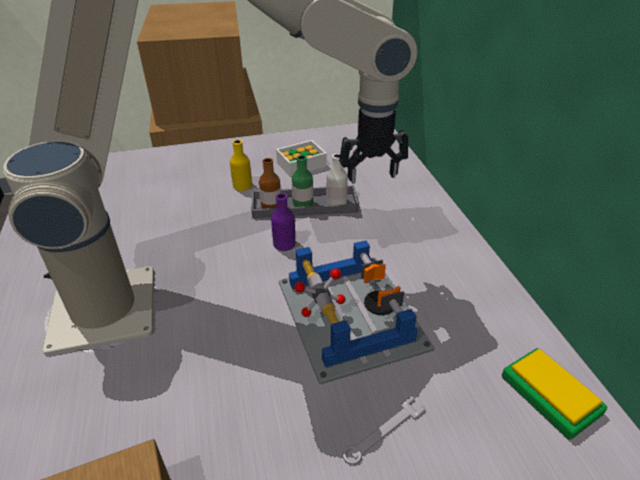

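View pics/wrist0.png

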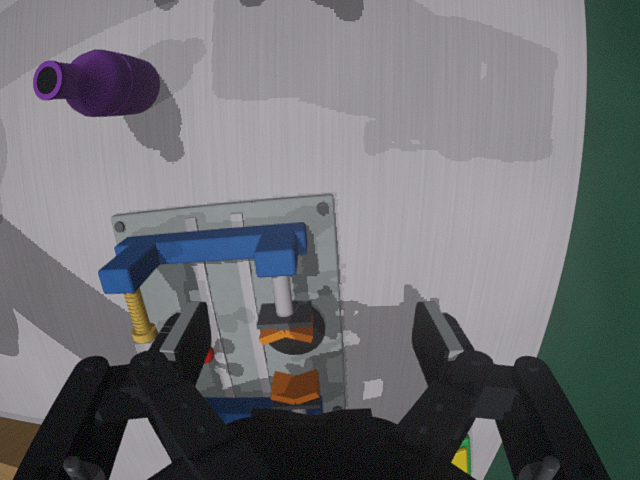

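The scene shows these candidates for the green bottle:
- Green in the tray: scene (412,208), side (303,182).
- Amber at scene (396,183), white at scene (428,243).
- Yellow at scene (424,146), purple at side (283,222).
- Green crate bottles at scene (20,75), off the bench.

I choose the green one in the middle of the tray. I'll check it in a close crop and measure the holder.

```bash
cat > h.py <<'E'
import numpy as np, cv2
from rig import manip
from scipy.spatial.transform import Rotation as R
def ray(c,u,v):
    d=np.array([(u-c["cx"])/c["fx"],(v-c["cy"])/c["fy"],1.0]); M=c["cam_to_world"]
    return M[:3,3],M[:3,:3]@d
def plane(c,u,v,z):
    o,d=ray(c,u,v); return o+d*(z-o[2])/d[2]
def tri(rs):
    A=np.zeros((3,3));b=np.zeros(3)
    for o,d in rs:
        d=d/np.linalg.norm(d);P=np.eye(3)-np.outer(d,d);A+=P;b+=P@o
    x=np.linalg.solve(A,b)
    return x,[np.linalg.norm((np.eye(3)-np.outer(d,d)/(d@d))@(x-o)) for o,d in rs]
def proj(c,p):
    M=c["cam_to_world"];q=M[:3,:3].T@(np.asarray(p)-M[:3,3])
    return c["fx"]*q[0]/q[2]+c["cx"],c["fy"]*q[1]/q[2]+c["cy"]
def wray(c,u,v,pos,rot):
    dx,dy=u-c["cx"],v-c["cy"];r=np.hypot(dx,dy);t=r/c["fx"]
    d=np.array([np.sin(t)*dx/r,np.sin(t)*dy/r,np.cos(t)]) if r>0 else np.array([0,0,1.])
    M=np.array(c["mount"]);Rw=R.from_rotvec(rot).as_matrix()
    return pos+Rw@M[:3,3],Rw@M[:3,:3]@d
def crop(img,x0,y0,x1,y1,s,name):
    cv2.imwrite("pics/"+name,cv2.resize(img[y0:y1,x0:x1,::-1],None,fx=s,fy=s,interpolation=cv2.INTER_CUBIC))
def balls(img):
    r,g,b=[img[:,:,i].astype(int) for i in range(3)]
    m=((r>110)&(g<60)&(b<60)).astype(np.uint8)
    n,l,st,ce=cv2.connectedComponentsWithStats(m)
    return [(st[i,4],*ce[i].round(1),st[i,2],st[i,3]) for i in range(1,n) if st[i,4]>12]
E
python3 - <<'E'
from h import *
s=manip.camera("scene");d=manip.camera("side")
crop(s["image"],170,220,350,385,4.4,"s_h.png"); crop(s["image"],360,110,530,290,3.3,"s_t.png")
crop(d["image"],270,230,445,385,4.5,"d_h.png"); crop(d["image"],220,130,370,260,4.5,"d_t.png")
print(balls(s["image"]));print(balls(d["image"]))
E
```

```text
[(np.int32(31), np.float64(227.5), np.float64(241.7), np.int32(6), np.int32(6)), (np.int32(53), np.float64(244.2), np.float64(264.2), np.int32(10), np.int32(7)), (np.int32(47), np.float64(250.9), np.float64(283.3), np.int32(9), np.int32(7)), (np.int32(176), np.float64(620.0), np.float64(331.6), np.int32(40), np.int32(35)), (np.int32(16), np.float64(586.2), np.float64(328.9), np.int32(8), np.int32(8)), (np.int32(43), np.float64(602.4), np.float64(342.7), np.int32(20), np.int32(18)), (np.int32(20), np.float64(625.2), np.float64(360.7), np.int32(8), np.int32(5))]
[(np.int32(133), np.float64(373.6), np.float64(273.6), np.int32(21), np.int32(17)), (np.int32(68), np.float64(334.8), np.float64(272.8), np.int32(10), np.int32(9)), (np.int32(56), np.float64(298.9), np.float64(286.5), np.int32(9), np.int32(8)), (np.int32(47), np.float64(340.3), np.float64(298.5), np.int32(8), np.int32(8)), (np.int32(15), np.float64(378.7), np.float64(301.5), np.int32(3), np.int32(10)), (np.int32(52), np.float64(305.3), np.float64(311.3), np.int32(8), np.int32(9))]
```

View pics/s_h.png

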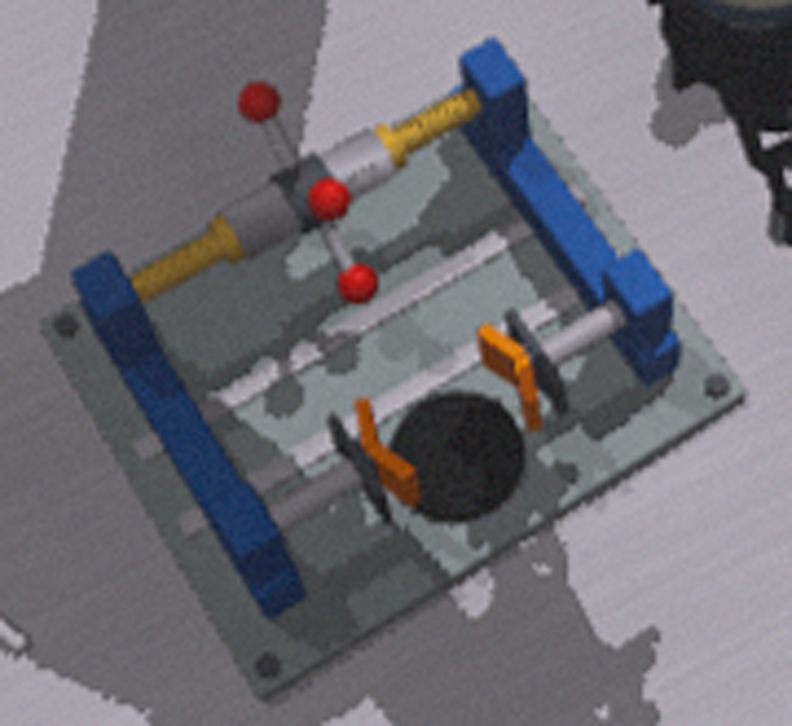

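View pics/s_t.png

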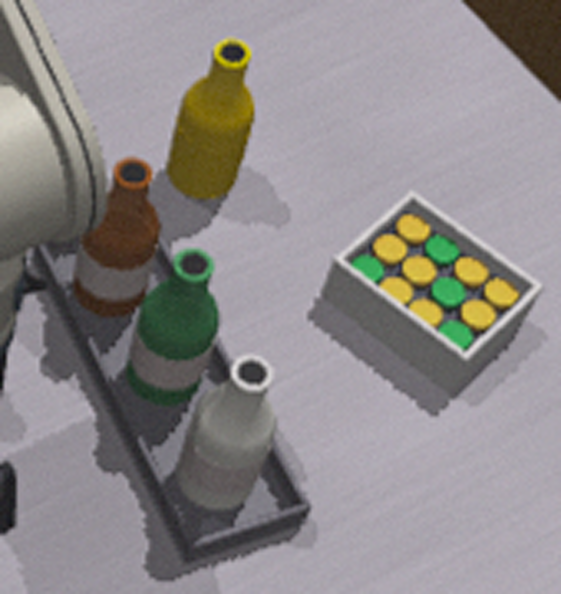

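View pics/d_h.png

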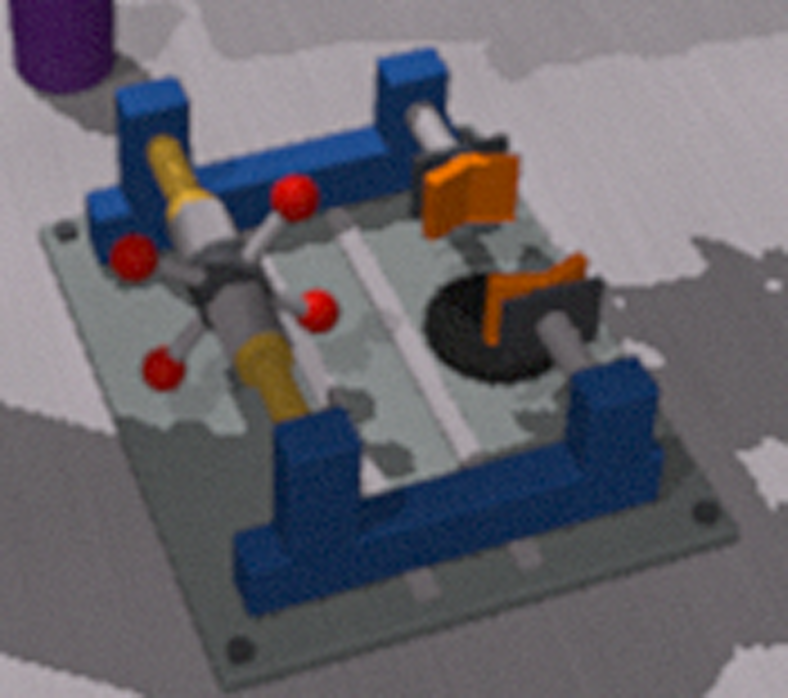

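View pics/d_t.png

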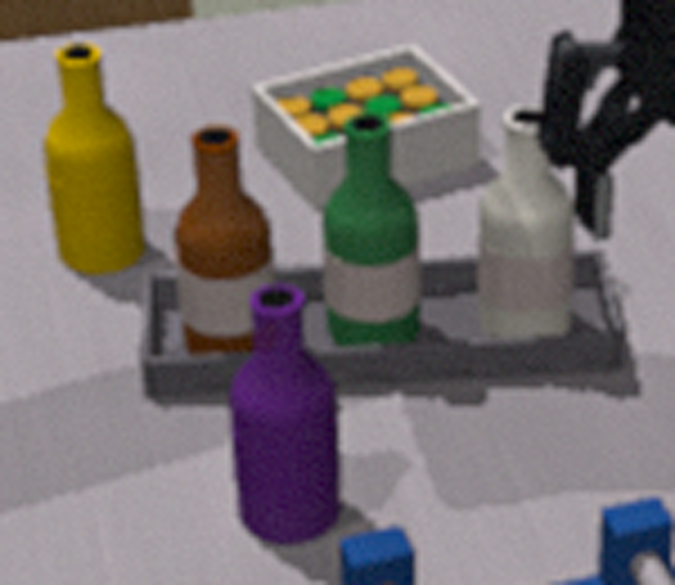

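The crops confirm it: a green bottle with a label, middle place of the tray, rim at scene (418,191) and side (302,157). The holder's bolts and rest are clear too, e.g. rest centre at scene (274,324). Next I compute positions.

Run:
```python
from h import *
np.set_printoptions(precision=4,suppress=True)
s=manip.camera("scene");d=manip.camera("side")
for n,a,b,z in [("green",(418.2,190.6),(301.8,157.1),.156),("amber",(400,162.4),(267.6,160),.156),("white",(436.4,223),(336.2,155.6),.156)]:
    print(n,plane(s,*a,z),plane(d,*b,z),tri([ray(s,*a),ray(d,*b)]))
print("purple",plane(d,(274/4.5+220),(298/4.5+130),.15))
P={}
for n,a,b in [("A",(185,293.9),(284.7,281.3)),("B",(333,307.7),(426.9,343.8)),("C",(230.7,371.4),(323.3,374.4))]:
    print(n,plane(s,*a,.013),plane(d,*b,.013))
    P[n]=plane(s,*a,.013)
print(P["A"]/2+P["B"]/2,)
# d: side labels differ
print("rest",plane(s,274.1,323.9,.018),plane(d,505/4.5+270,328/4.5+230,.018))
for a in [(227.5,241.7),(244.2,264.2),(250.9,283.3)]:
  print([ (b,np.round(tri([ray(s,*a),ray(d,*b)])[0],4),round(max(tri([ray(s,*a),ray(d,*b)])[1])*1e3,1)) for b in [(334.8,272.8),(298.9,286.5),(340.3,298.5),(305.3,311.3)]])
# rest mask
for n,c,roi in [("s",s,(250,305,295,345)),("d",d,(360,285,405,320))]:
    im=c["image"].astype(int);m=np.zeros(im.shape[:2],np.uint8);m[roi[1]:roi[3],roi[0]:roi[2]]=(im.max(2)<48)[roi[1]:roi[3],roi[0]:roi[2]]
    cs,_=cv2.findContours(m,0,2);k=max(cs,key=cv2.contourArea);print(n,cv2.contourArea(k),cv2.fitEllipse(cv2.convexHull(k)),plane(c,*cv2.fitEllipse(cv2.convexHull(k))[0],.018))
```

```text
green [0.526  0.2805 0.156 ] [0.5262 0.2842 0.156 ] (array([0.526 , 0.2803, 0.1576]), [np.float64(0.0008046182326751018), np.float64(0.000804618232675124)])
amber [0.4343 0.2894 0.156 ] [0.4341 0.2924 0.156 ] (array([0.4343, 0.2894, 0.1571]), [np.float64(0.0007443118005321247), np.float64(0.0007443118005320285)])
white [0.6212 0.2655 0.156 ] [0.6184 0.2683 0.156 ] (array([0.6194, 0.2672, 0.1552]), [np.float64(0.0016185957541070815), np.float64(0.0016185957541071448)])
purple [0.4377 0.1222 0.15  ]
A [ 0.4338 -0.3045  0.013 ] [ 0.4105 -0.0303  0.013 ]
B [ 0.6367 -0.0113  0.013 ] [ 0.6588 -0.2864  0.013 ]
C [ 0.659 -0.286  0.013] [ 0.4331 -0.3051  0.013 ]
[ 0.5352 -0.1579  0.013 ]
rest [ 0.6075 -0.1521  0.018 ] [ 0.6071 -0.1585  0.018 ]
[((334.8, 272.8), array([ 0.471 , -0.1885,  0.1851]), np.float64(19.4)), ((298.9, 286.5), array([ 0.4179, -0.1688,  0.1257]), np.float64(0.1)), ((340.3, 298.5), array([ 0.4644, -0.199 ,  0.1462]), np.float64(39.3)), ((305.3, 311.3), array([ 0.4116, -0.1781,  0.0839]), np.float64(20.8))]
[((334.8, 272.8), array([ 0.4953, -0.161 ,  0.1375]), np.float64(0.4)), ((298.9, 286.5), array([ 0.4413, -0.1398,  0.0743]), np.float64(22.3)), ((340.3, 298.5), array([ 0.4886, -0.1697,  0.0919]), np.float64(20.1)), ((305.3, 311.3), array([ 0.4346, -0.1469,  0.0247]), np.float64(1.1))]
[((334.8, 272.8), array([ 0.5145, -0.1526,  0.1105]), np.float64(19.7)), ((298.9, 286.5), array([ 0.4609, -0.132 ,  0.0471]), np.float64(43.5)), ((340.3, 298.5), array([ 0.5079, -0.1598,  0.0596]), np.float64(0.7)), ((305.3, 311.3), array([ 0.4542, -0.1373, -0.0085]), np.float64(22.5))]
s 584.5 ((273.50079345703125, 323.5359802246094), (28.531164169311523, 30.17644500732422), 59.32879638671875) [ 0.606 -0.153  0.018]
d 442.0 ((383.9906005859375, 300.3997497558594), (26.025861740112305, 39.755706787109375), 76.0754165649414) [ 0.6135 -0.1522  0.018 ]
```

```bash
cat >> h.py <<'E'
yaw=0.0821
ex=np.array([np.cos(yaw),np.sin(yaw),0]);ey=np.array([-np.sin(yaw),np.cos(yaw),0])
C=np.array([.5349,-.15815,0]); REST=C+.07*ex+[0,0,.018]; AX=C-.07*ex+[0,0,.09]
_r0=R.from_rotvec([1.20862565,1.21016301,-1.21006644]).as_matrix()
_sy=np.sign(_r0[:,1]@ey); _y=_sy*ey; _x=np.array([0,0,-1.])
ORI=R.from_matrix(np.column_stack([_x,_y,np.cross(_x,_y)])).as_rotvec()
def F(): return np.round(manip.get_contact_force(),1)
E
python3 - <<'E'
from h import *
print(_r0.round(2)if 0 else ORI,REST,AX)
manip.command_gripper(.07)
g=np.array([.526,.282,0])
manip.move_to(g+[0,0,.26],ORI); print(manip.get_time(),manip.get_position())
manip.servo_line(g+[0,0,.006+.132],rate=.12)
print(manip.get_time(),manip.get_position(),F(),manip.get_width())
for n in["scene","side","wrist"]:
    c=manip.camera(n)["image"]
    if n=="wrist": cv2.imwrite("pics/w1.png",c[:,:,::-1])
    elif n=="side": crop(c,210,80,390,240,4,"d1.png")
    else: crop(c,340,100,500,290,3,"s1.png")
E
```

```text
[ 2.17947824  0.08951787 -2.17947824] [ 0.60466422 -0.15240945  0.018     ] [ 0.46513578 -0.16389055  0.09      ]
2.3833 [0.52620192 0.28169738 0.26001983]
3.55 [0.52653075 0.28224393 0.13873647] [-0.3 -0.   1. ] 0.07007341263707507
```

View pics/d1.png

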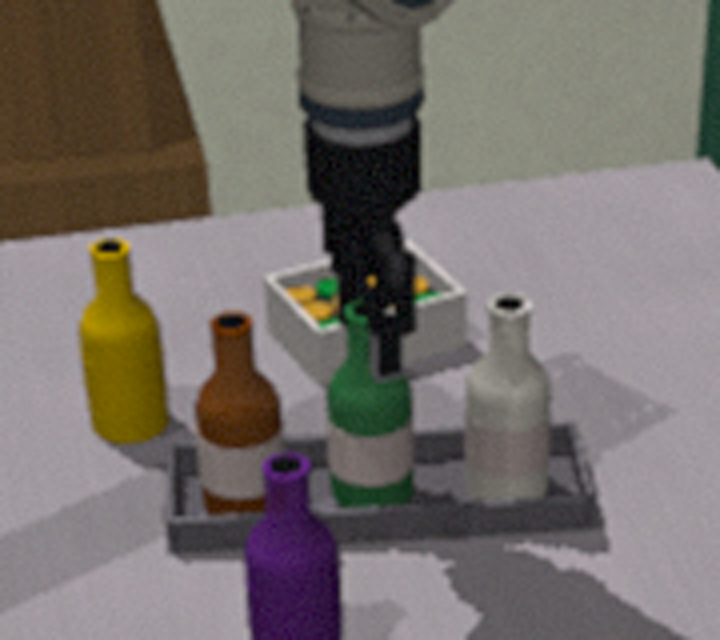

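View pics/w1.png

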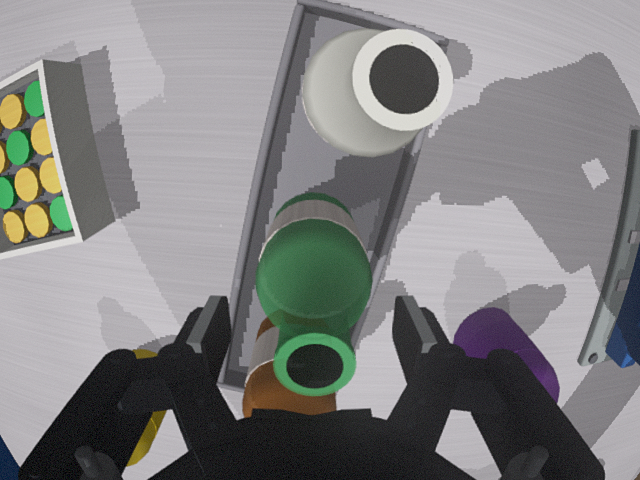

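The wrist view shows the green rim at (314,364), midway between the fingers, and the side view shows the fingers straddling the neck. Next I check its offset by ray, then grip and lift.

Run:
```python
from h import *
p,r=manip.get_position(),manip.get_ee_rot();c=manip.camera("wrist")
o,d=wray(c,314,364,p,r);q=o+d*(.156-o[2])/d[2];print("neck by wrist",q.round(4),"tcp",p.round(4))
manip.command_gripper(.0,f_grip=40); print(manip.get_width(),F(),manip.get_time())
manip.servo_line(p+[0,0,.05],rate=.08); print(manip.get_width(),F())
c=manip.camera("wrist");cv2.imwrite("pics/w2.png",c["image"][:,:,::-1])
```

```text
neck by wrist [0.5245 0.2811 0.156 ] tcp [0.5265 0.2822 0.1389]
0.027149019806885718 [-0.4 -1.5  3.8] 4.2083
0.026995662963443936 [-0.4  0.  -4.9]
```

View pics/w2.png

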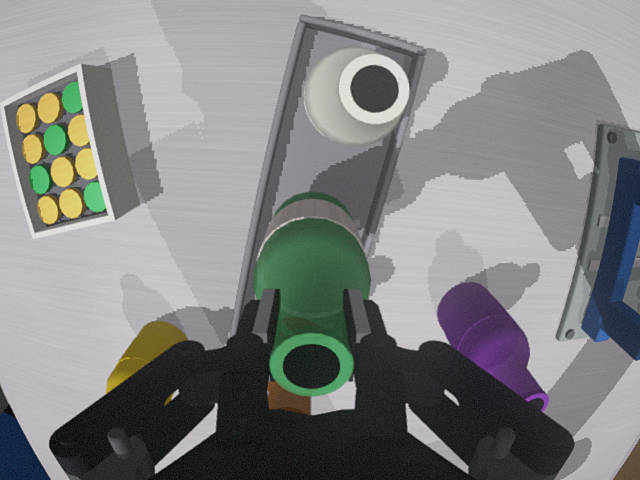

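The neck is held (27 mm) and the bottle has lifted clear of the tray floor. Next, carry it over the rest.

Run:
```python
from h import *
p=manip.get_position()
manip.servo_line([p[0],p[1],.295],rate=.15)
t=REST+.001*ex
manip.servo_line([t[0],t[1],.295],rate=.2)
manip.servo_line([t[0],t[1],.018+.132+.012],rate=.12)
print(manip.get_position(),manip.get_width(),F(),manip.get_time())
for n in["scene","side","wrist"]:
    c=manip.camera(n)["image"]
    if n=="wrist": cv2.imwrite("pics/w3.png",c[:,:,::-1])
    elif n=="side": crop(c,270,150,450,350,3,"d3.png")
    else: crop(c,170,200,350,385,3.2,"s3.png")
```

```text
[ 0.6063114  -0.15248098  0.16289423] 0.02718345453669741 [ 0.1 -0.6 -3.3] 9.5167
```

View pics/d3.png

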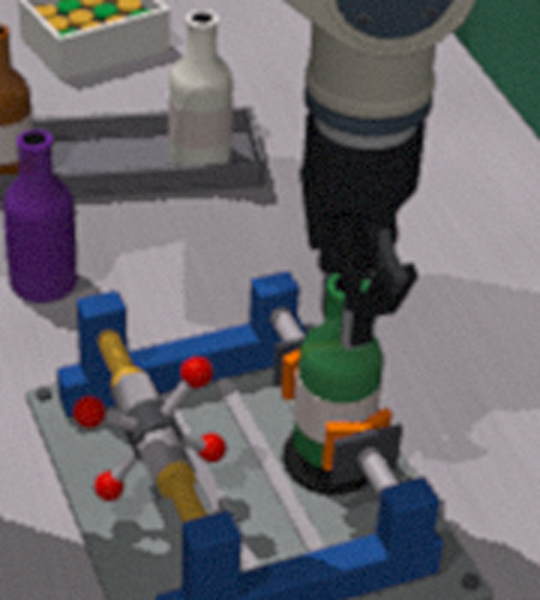

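View pics/s3.png

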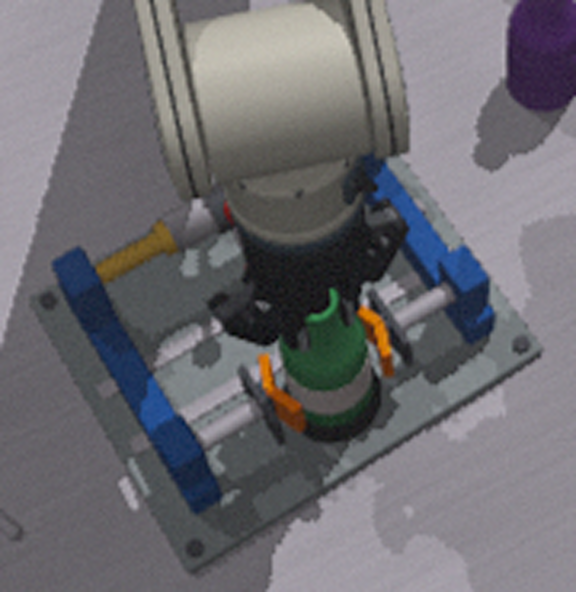

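View pics/w3.png

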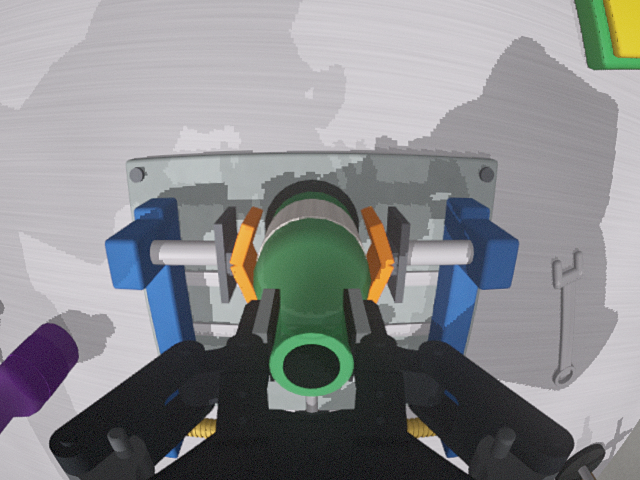

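Wrist view: the bottle body (255–371) is centred between the pads (247/379), clear of both, and hangs about 12 mm above the rest. Next, lower it gently until contact.

Run:
```python
from h import *
p=manip.get_position(); f0=manip.get_contact_force()[2]
xy=(REST+.001*ex)[:2]
manip.servo_line([*xy,.1535],rate=.03)
z=.1535
while z>.146:
    z-=.001; manip.servo_line([*xy,z],rate=.02)
    f=manip.get_contact_force()[2]; print(round(z,4),manip.get_position()[2].round(4),round(f-f0,2))
    if f-f0>4: break
manip.command_gripper(.05); manip.hold(.2)
print(manip.get_width(),F(),manip.get_time())
c=manip.camera("wrist");cv2.imwrite("pics/w4.png",c["image"][:,:,::-1])
p=manip.get_position();manip.servo_line([p[0],p[1],.27],rate=.12); manip.hold(.3)
for n in["scene","side"]:
    c=manip.camera(n)["image"]
    if n=="side": crop(c,270,150,450,350,3,"d4.png")
    else: crop(c,170,200,350,385,3.2,"s4.png")
c=manip.camera("wrist");cv2.imwrite("pics/w5.png",c["image"][:,:,::-1])
print(manip.get_position(),manip.get_time())
```

```text
0.1525 0.1525 0.37
0.1515 0.1514 -0.73
0.1505 0.1504 -1.59
0.1495 0.1502 6.5
0.0499269265563705 [ 0.2  0.1 -0.4] 11.65
[ 0.60567722 -0.15228918  0.2698589 ] 13.3083
```

View pics/w5.png

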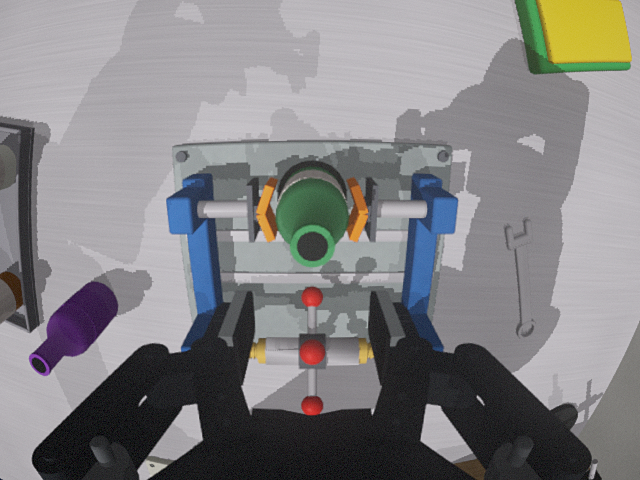

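View pics/d4.png

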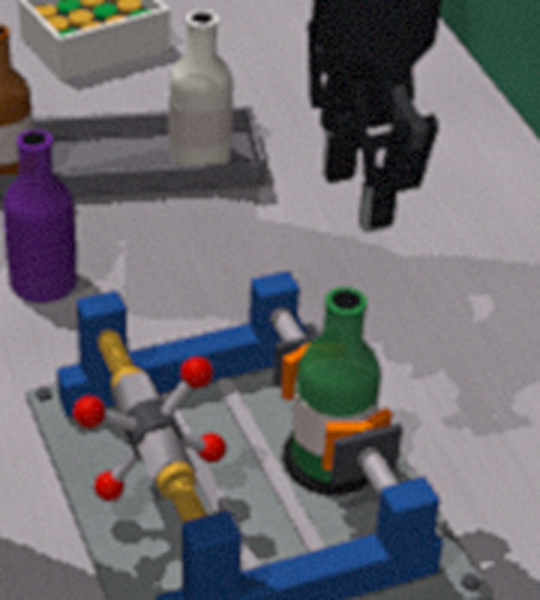

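View pics/s4.png

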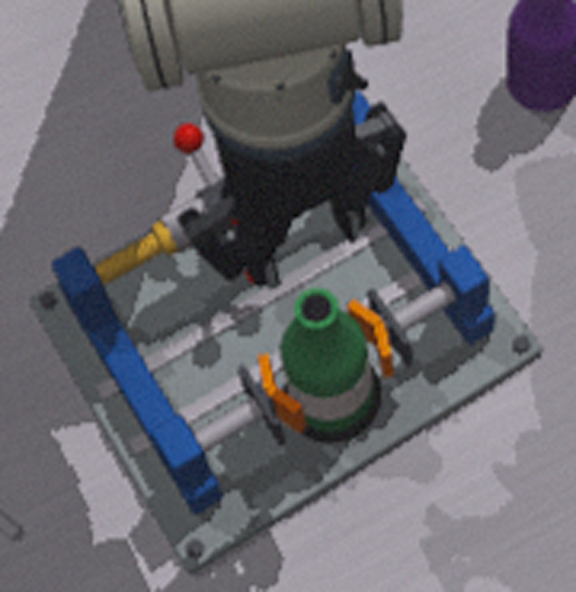

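The bottle stands upright and released on the rest with both pads clear: scene rim at about (269,296), side rim at about (385,250). Next I check its offset, and the ball positions, by ray.

Run:
```python
from h import *
np.set_printoptions(precision=4,suppress=True)
s=manip.camera("scene");d=manip.camera("side")
p,r=manip.get_position(),manip.get_ee_rot();w=manip.camera("wrist")
for q in [plane(s,268.75,296.25,.168),plane(d,385.3,249.7,.168)]+[(lambda o,e:o+e*(.168-o[2])/e[2])(*wray(w,313,245,p,r))]:
    print("neck",q,"off in holder",(q-REST)@ex,(q-REST)@ey)
print(tri([ray(s,268.75,296.25),ray(d,385.3,249.7)]))
S=balls(s["image"]);D=balls(d["image"]);W=balls(w["image"])
print([tuple(map(float,x)) for x in W]);print([tuple(map(float,x)) for x in S if x[1]<330]);print([tuple(map(float,x)) for x in D if x[1]<350])
db=[x for x in D if x[1]<345]
for b in db:
  for a in W:
    x,e=tri([wray(w,a[1],a[2],p,r),ray(d,b[1],b[2])])
    if max(e)<.006:
        v=x-AX;print(x,max(e).round(4),"y",v@ey,"rad",np.hypot(v@ex,v[2]),"ang",np.arctan2(-v@ex,v[2]))
```

```text
neck [ 0.605 -0.152  0.168] off in holder 0.00034783974653978915 0.0003963576780076334
neck [ 0.6051 -0.1512  0.168 ] off in holder 0.0005545694931406633 0.001122694937618229
neck [ 0.604  -0.1533  0.168 ] off in holder -0.0007690617193838049 -0.0008790098740130702
(array([ 0.605 , -0.1519,  0.1684]), [np.float64(0.00018826550846718954), np.float64(0.00018826550846692274)])
[(232.0, 311.7, 296.2, 20.0, 18.0), (334.0, 312.1, 351.7, 25.0, 21.0), (251.0, 311.5, 406.4, 21.0, 16.0)]
[(48.0, 228.1, 241.9, 9.0, 7.0)]
[(72.0, 334.8, 273.0, 10.0, 9.0), (71.0, 298.7, 286.0, 10.0, 9.0), (47.0, 340.3, 298.5, 9.0, 8.0), (52.0, 305.2, 311.5, 8.0, 8.0)]
[ 0.4959 -0.161   0.1363] 0.0012 y 0.00032356169915174 rad 0.05561980265455801 ang -0.5888005630946953
[ 0.4186 -0.1671  0.1244] 0.0009 y 0.0006007096180482418 rad 0.05798895904517827 ang 0.9356397127501345
[ 0.5087 -0.1601  0.0589] 0.0003 y 0.00016564868842412615 rad 0.0536562552625838 ang -2.1890662691013736
[ 0.43   -0.1669  0.0467] 0.0006 y -0.00016293202329414606 rad 0.05583202586326082 ang 2.45695395767651
```

The bottle is within about 1 mm of the rest's centre in all three cameras. The turnbuckle reads about 0.95, so the bar at −0.62 (ball at wrist (312,352)) is the first to take. Pinch it and swing.

```bash
cat >> h.py <<'E'
AX=np.array([.4642,-.1638,.0908])
def bp(a): return AX+.055*(-np.sin(a)*ex)+np.array([0,0,.055*np.cos(a)+.003])
def take(a,op=.05,f=30):
    b=bp(a); manip.command_gripper(op)
    p=manip.get_position(); manip.servo_line([p[0],p[1],max(p[2],.215)],rate=.2)
    manip.servo_line([b[0],b[1],.215],ORI,rate=.2)
    manip.servo_line(b,ORI,rate=.1)
    manip.command_gripper(0,f_grip=f); print("grip",manip.get_width(),F(),manip.get_time())
def swing(a0,a1,rate=.07):
    n=int(np.ceil(abs(a1-a0)/.16))
    for a in np.linspace(a0,a1,n+1)[1:]:
        manip.servo_line(bp(a),ORI,rate=rate)
        f=manip.get_contact_force(); 
        if np.linalg.norm(f)>25: print("F",round(a,2),f.round(1))
    print("swung",a1,F(),manip.get_width(),manip.get_time())
def let(op=.05):
    manip.command_gripper(op); p=manip.get_position()
    manip.servo_line([p[0],p[1],.215],rate=.15)
def theta(show=None):
    d=manip.camera("side"); out=[]
    for b in balls(d["image"]):
        if b[1]<345 and b[2]>240:
            # intersect ray with holder plane y=0 through AX
            o,e=ray(d,b[1],b[2]); x=o+e*(((AX-o)@ey)/(e@ey)); v=x-AX
            out.append((round(np.arctan2(-v@ex,v[2]),3),round(float(np.hypot(v@ex,v[2])),4)))
    return out
E
python3 - <<'E'
from h import *
print(theta())
take(-.62)
swing(-.62,-.3)
c=manip.camera("wrist");cv2.imwrite("pics/w6.png",c["image"][:,:,::-1]); print(theta())
E
```

```text
[(np.float64(-0.577), 0.056), (np.float64(0.924), 0.0583), (np.float64(-2.189), 0.0544), (np.float64(2.473), 0.0561)]
grip 0.019493298953032277 [ 0.4 -3.6  2.4] 16.0333
swung -0.3 [ 0.7 -4.6  4.2] 0.019789503271884386 16.5833
[(np.float64(1.187), 0.0573), (np.float64(-1.748), 0.0496), (np.float64(2.748), 0.0556)]
```

View pics/w6.png

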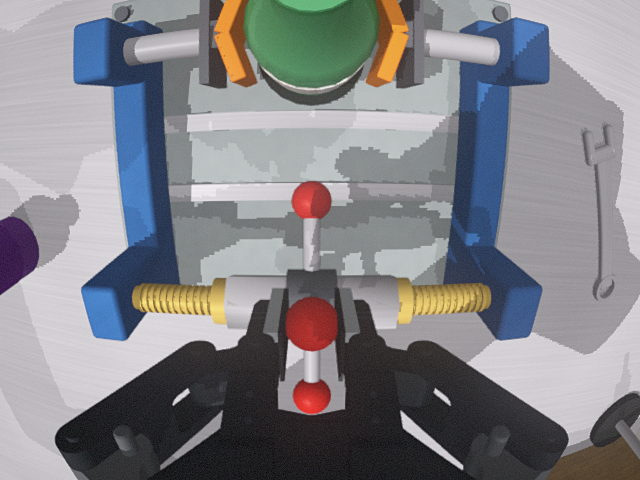

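The ball at (312,323) is pinched squarely and the bars have turned by about 0.3. Continue the swing and take the next bar.

Run:
```python
from h import *
swing(-.3,1.05); 
c=manip.camera("wrist");cv2.imwrite("pics/w7.png",c["image"][:,:,::-1])
let(); print(theta(),manip.get_time(),F())
c=manip.camera("wrist");cv2.imwrite("pics/w8.png",c["image"][:,:,::-1])
```

```text
swung 1.05 [ 3.4 -5.5 -4.1] 0.019535094062200956 19.0833
[(np.float64(-0.677), 0.0571), (np.float64(0.841), 0.0583), (np.float64(-2.254), 0.0531), (np.float64(2.368), 0.0559)] 20.3583 [-0.2 -0.   0.3]
```

View pics/w8.png

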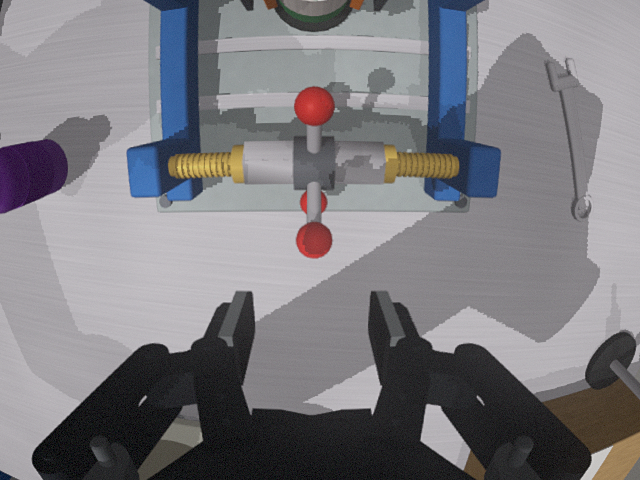

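Released. The ball is at (314,240) and the next bar is up at (314,105), at −0.71. That puts the turnbuckle at about 2.43, a little less than the 2.6 I commanded. Take the next bar.

Run:
```python
from h import *
take(-.70)
swing(-.70,0); print(theta()); swing(0,.8); print(theta())
c=manip.camera("wrist");cv2.imwrite("pics/w9.png",c["image"][:,:,::-1])
crop(manip.camera("side")["image"],270,150,450,350,3,"d9.png")
let(); print(theta(),manip.get_time(),F())
c=manip.camera("wrist");cv2.imwrite("pics/w10.png",c["image"][:,:,::-1])
crop(manip.camera("side")["image"],270,150,450,350,3,"d10.png")
```

```text
grip 0.019658690347378376 [ 0.1 -3.5  3.1] 22.7583
swung 0 [ 1.3 -4.6  6.8] 0.019413080106848703 24.05
[(np.float64(-1.634), 0.0534), (np.float64(1.403), 0.0565), (np.float64(2.956), 0.0559)]
swung 0.8 [-1.9 -9.4  3.5] 0.018861510115668476 25.475
[(np.float64(-0.968), 0.056), (np.float64(2.036), 0.0557)]
[(np.float64(-0.987), 0.0559), (np.float64(0.538), 0.0567), (np.float64(2.039), 0.0563)] 26.7833 [-0.2  0.7 -0.1]
```

View pics/w9.png

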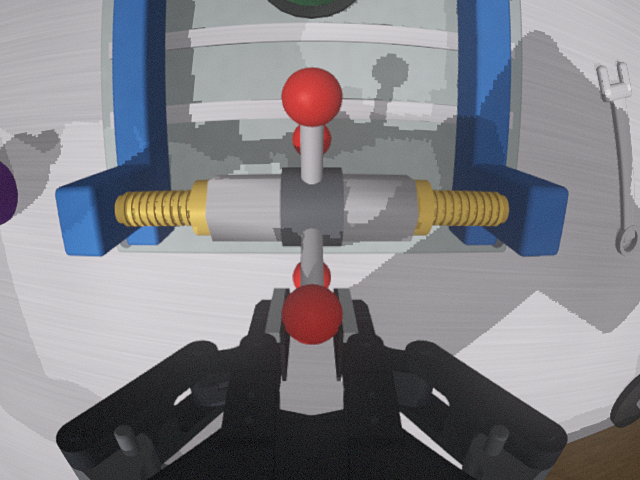

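View pics/d10.png

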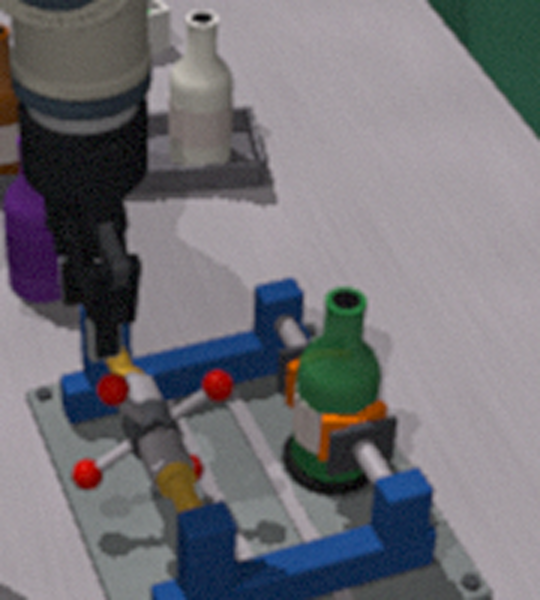

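Jaws are drawing in. The bar is at about 0.55, so the turnbuckle is at about 3.68. In the wrist view the ball at (312,313) lags the fingers, so it slipped a little in the pinch. Next I take the bar at −1.02 with a firmer grip, in two checked steps.

Run:
```python
from h import *
take(-1.02,f=80)
swing(-1.02,-.35); print(theta())
c=manip.camera("wrist");cv2.imwrite("pics/w11.png",c["image"][:,:,::-1])
crop(manip.camera("side")["image"],270,150,450,350,3,"d11.png")
```

```text
grip 0.018053009795852535 [ 0.3 -4.2  3.3] 29.4167
swung -0.35 [-5.1 -1.4 -3.8] 0.0001820008918435696 30.7083
[(np.float64(0.805), 0.0582), (np.float64(-2.29), 0.0545), (np.float64(2.342), 0.056)]
```

View pics/w11.png

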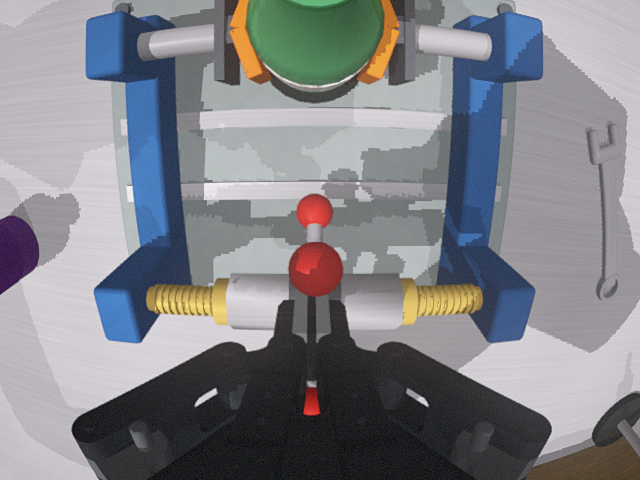

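View pics/d11.png

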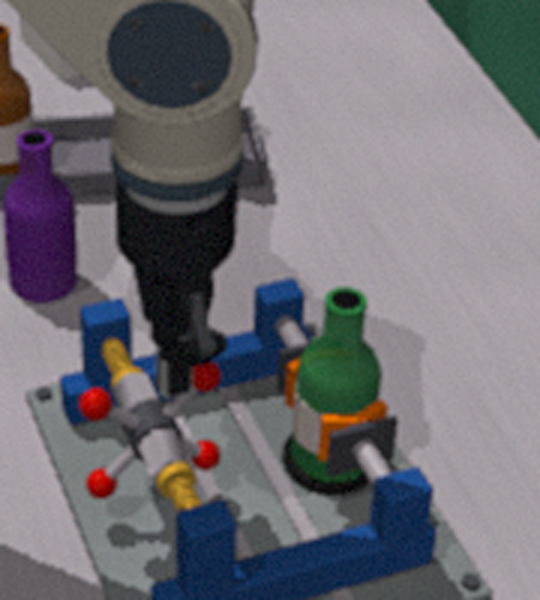

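The last pinch let the ball squeeze out: the fingers have shut in front of it, with the ball at wrist (316,269). The turnbuckle is at about 3.98, and the bottle is still upright and now touched by both pads. I'll check where the grasp point projects in the wrist image, since the earlier pinches may have been off-centre.

Run:
```python
from h import *
c=manip.camera("wrist");M=np.linalg.inv(np.array(c["mount"]))
def wp(t):
    q=M[:3,:3]@np.array(t)+M[:3,3];r=np.hypot(q[0],q[1]);th=np.arctan2(r,q[2])
    return c["cx"]+c["fx"]*th*q[0]/r,c["cy"]+c["fx"]*th*q[1]/r, np.degrees(th)
for t in [(.003,0,0),(.003,0,-.011),(.003,0,.011),(-.01,0,0),(.015,0,0),(.022,0,0)]: print(t,wp(t))
for n in ["w6","w9"]:
    im=cv2.imread(f"pics/{n}.png")[:,:,::-1]; print(n,[tuple(map(float,x)) for x in balls(im)])
print(manip.get_position(),bp(-.35))
```

```text
(0.003, 0, 0) (np.float64(311.2359866977489), np.float64(328.10492323491434), np.float64(14.64238225996104))
(0.003, 0, -0.011) (np.float64(311.2457479479548), np.float64(303.81914643209365), np.float64(10.898328375752634))
(0.003, 0, 0.011) (np.float64(311.22669762454115), np.float64(350.488645843458), np.float64(18.093204374513753))
(-0.01, 0, 0) (np.float64(311.16510406140947), np.float64(347.47315579514463), np.float64(17.628313368612712))
(0.015, 0, 0) (np.float64(311.29214637611335), np.float64(312.60838283922635), np.float64(12.253344618586057))
(0.022, 0, 0) (np.float64(311.32144048577516), np.float64(304.47108408595807), np.float64(10.998855678269154))
w6 [(31.0, 317.5, 184.5, 17.0, 7.0), (227.0, 321.8, 205.8, 20.0, 29.0), (2173.0, 311.3, 323.9, 51.0, 53.0), (804.0, 311.9, 395.4, 37.0, 32.0)]
w9 [(1174.0, 318.8, 107.2, 60.0, 84.0), (94.0, 296.4, 139.1, 7.0, 25.0), (27.0, 296.5, 269.9, 6.0, 13.0), (2800.0, 312.1, 313.2, 60.0, 80.0)]
[ 0.48058488 -0.16144268  0.14430043] [ 0.48299586 -0.16225338  0.1454655 ]
```

The earlier pinches were near the pad centre, but the ball creeps out of flat pads as it swivels. The remaining 0.75 rad is simpler as a push: closed fingers behind the ball at −0.74 (on the bottle side), moved towards the robot in checked steps until that bar stands upright (≈4.71). Friction keeps the turnbuckle where it is left.

Run:
```python
from h import *
def at(x,z): b=AX+x*ex; return np.array([b[0],b[1],z])
p=manip.get_position(); manip.servo_line([p[0],p[1],.215],rate=.15)
manip.command_gripper(0,f_grip=30)
manip.servo_line(at(.078,.215),ORI,rate=.2)
manip.servo_line(at(.078,.142),ORI,rate=.12); print(theta(),F())
for x in np.arange(.070,.035,-.006):
    manip.servo_line(at(x,.142),ORI,rate=.05); print(round(x,3),theta(),F())
c=manip.camera("wrist");cv2.imwrite("pics/w12.png",c["image"][:,:,::-1])
crop(manip.camera("side")["image"],270,150,450,350,3,"d12.png"); print(manip.get_time())
```

```text
[(np.float64(-0.725), 0.0554), (np.float64(0.794), 0.0576), (np.float64(-2.314), 0.0551), (np.float64(2.334), 0.0559)] [ 1.6 -0.1  0.2]
0.07 [(np.float64(-0.721), 0.0553), (np.float64(0.794), 0.0576), (np.float64(-2.31), 0.0549), (np.float64(2.334), 0.0559)] [ 0.4 -0.9 -1. ]
0.064 [(np.float64(-0.721), 0.0553), (np.float64(0.793), 0.0579), (np.float64(-2.314), 0.0551), (np.float64(2.334), 0.0559)] [ 0.7 -0.4  0.7]
0.058 [(np.float64(-0.714), 0.0554), (np.float64(0.808), 0.058), (np.float64(-2.296), 0.0545), (np.float64(2.346), 0.0559)] [5.5 1.1 2.1]
0.052 [(np.float64(-0.663), 0.0557), (np.float64(0.857), 0.0578), (np.float64(-2.255), 0.0547), (np.float64(2.387), 0.0555)] [11.6  3.9  8.3]
0.046 [(np.float64(-0.575), 0.0557), (np.float64(0.933), 0.0582), (np.float64(-2.182), 0.0547), (np.float64(2.482), 0.0556)] [15.7  3.1 13.2]
0.04 [(np.float64(-0.359), 0.0561), (np.float64(1.153), 0.0573), (np.float64(-1.927), 0.0543), (np.float64(2.706), 0.0557)] [5.5 0.7 4.8]
35.05
```

View pics/w12.png

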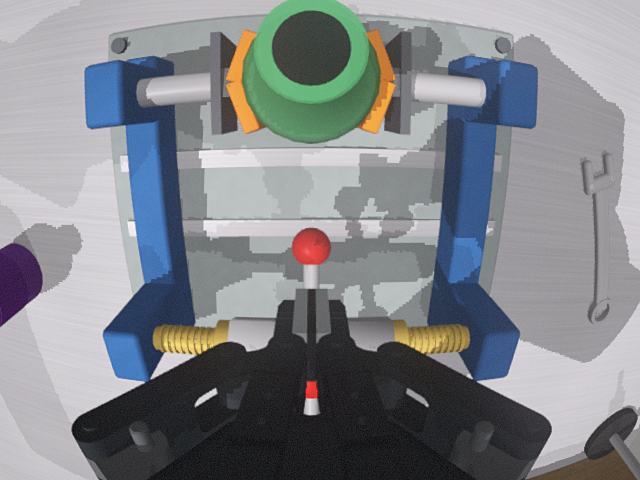

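View pics/d12.png

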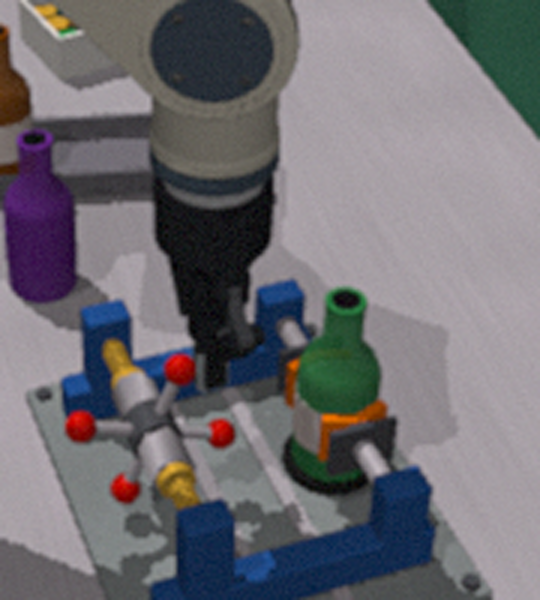

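The push works smoothly: side view ball at (180,369) in the crop, turnbuckle at about 4.32, bottle upright and the pads starting to compress evenly. Continue in small steps, stopping at 4.70.

Run:
```python
from h import *
def at(x,z): b=AX+x*ex; return np.array([b[0],b[1],z])
def mean(): 
    t=[(a+np.pi/4*0) for a,_ in theta()]; m=[(a+np.pi/4)%(np.pi/2)-np.pi/4 for a in t]; return len(m),round(float(np.mean(m)),3)
x=.040
while x>.019:
    x-=.003; manip.servo_line(at(x,.142),ORI,rate=.05); n,m=mean(); print(round(x,3),n,m,F())
    if m>-.02: break
p=manip.get_position()
manip.servo_line(at(x+.025,.142),ORI,rate=.1); manip.servo_line(at(x+.025,.215),ORI,rate=.15); print(mean(),theta())
c=manip.camera("wrist");cv2.imwrite("pics/w13.png",c["image"][:,:,::-1])
p=manip.get_position();manip.servo_line([p[0],p[1],.26],rate=.2)
print(manip.get_time(),mean())
manip.servo_line(REST*[1,1,0]-.02*ex+[0,0,.29],ORI,rate=.2)
c=manip.camera("wrist");cv2.imwrite("pics/w14.png",c["image"][:,:,::-1])
crop(manip.camera("side")["image"],270,230,450,390,4,"d14.png"); print(manip.get_time())
```

```text
0.037 4 -0.313 [ 5.1 -0.4  3. ]
0.034 4 -0.248 [ 3.1 -0.7  2.3]
0.031 4 -0.197 [ 2.6 -0.6  2.4]
0.028 4 -0.138 [ 2.5 -0.1  2.1]
0.025 3 -0.081 [ 1.6 -0.8  0.6]
0.022 3 -0.029 [ 2.2 -1.6  1.6]
0.019 3 0.019 [ 3.  -0.   0.3]
(4, 0.043) [(np.float64(0.078), 0.0571), (np.float64(1.592), 0.0561), (np.float64(3.095), 0.0565)]
38.7083 (4, 0.039)
39.425
```

View pics/w14.png

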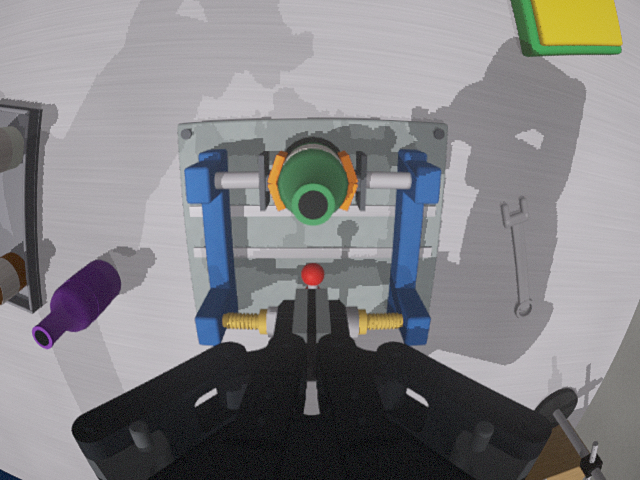

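View pics/d14.png

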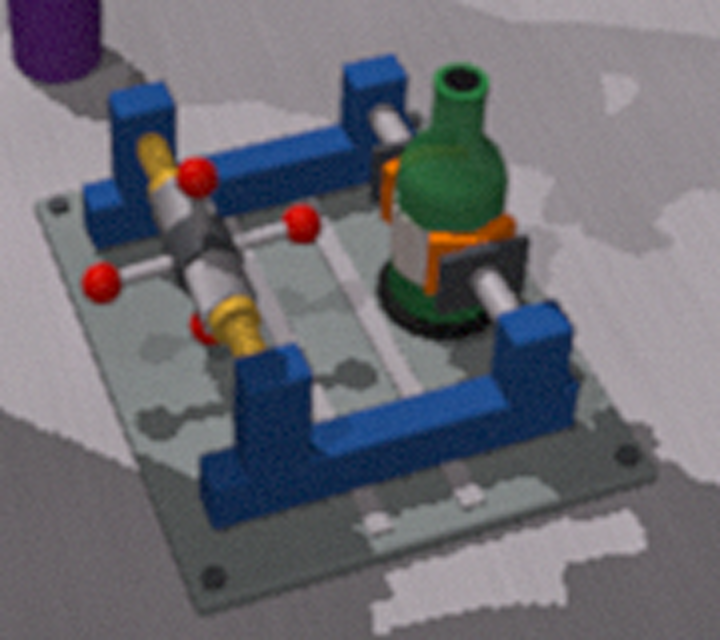

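The bar stands upright (readings about 0.04, so turnbuckle about 4.75). The bottle is upright between both pads in the wrist view, rim (313,204). Last checks are the two pads' spring gaps, jaw travel and bottle position.

Run:
```python
from h import *
np.set_printoptions(precision=4,suppress=True)
p,r=manip.get_position(),manip.get_ee_rot();w=manip.camera("wrist")
crop(w["image"],180,110,450,240,2.9,"w15.png")
d=manip.camera("side");s=manip.camera("scene")
crop(s["image"],170,200,350,385,3.2,"s15.png");crop(s["image"],360,110,530,290,3.3,"s16.png")
o,e=wray(w,313.5,203.5,p,r);q=o+e*(.168-o[2])/e[2];print("wrist neck",(q-REST)@ex,(q-REST)@ey)
q=plane(d,460/4+270,78/4+230,.168);print("side neck",(q-REST)@ex,(q-REST)@ey)
def blue(c):
    im=c["image"].astype(int);return ((im[:,:,2]>im[:,:,0]+50)&(im[:,:,2]>80)).astype(np.uint8)
```

```text
wrist neck -0.001354743838866496 -0.0008471554519772792
side neck 0.0002405704630134302 0.0019074879583356123
```

View pics/w15.png

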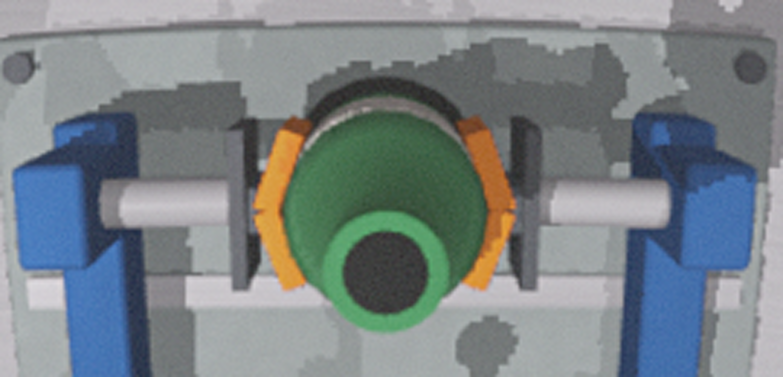

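View pics/s15.png

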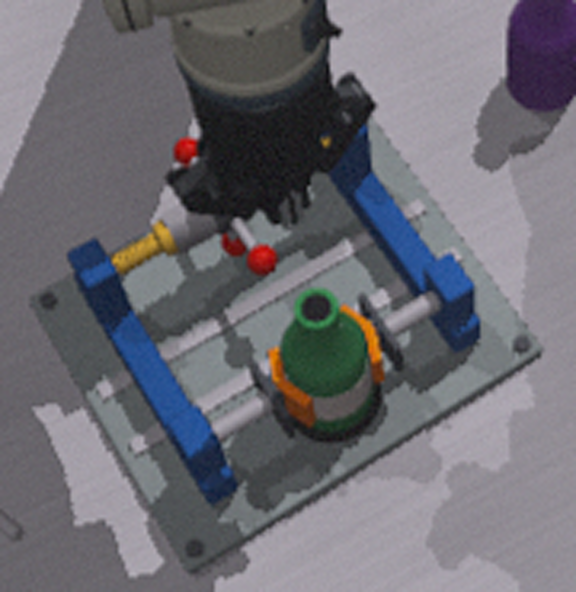

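View pics/s16.png

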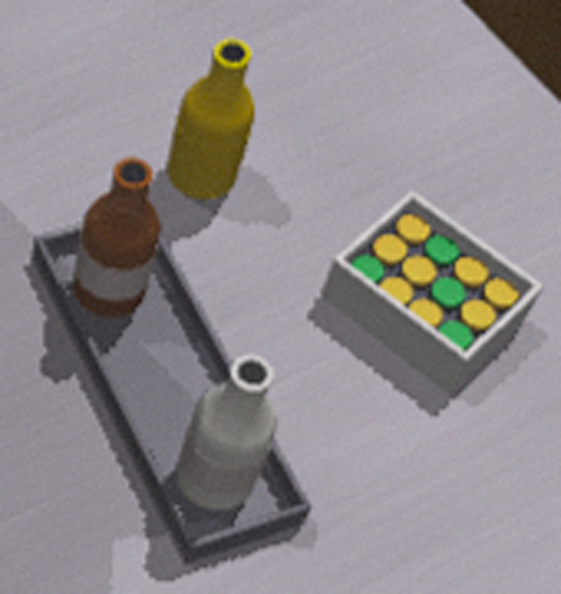

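Run:
```python
from h import *
crop(cv2.imread("pics/w5.png")[:,:,::-1],165,140,460,280,2.7,"w5z.png")
```

```text
(no output)
```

View pics/w5z.png

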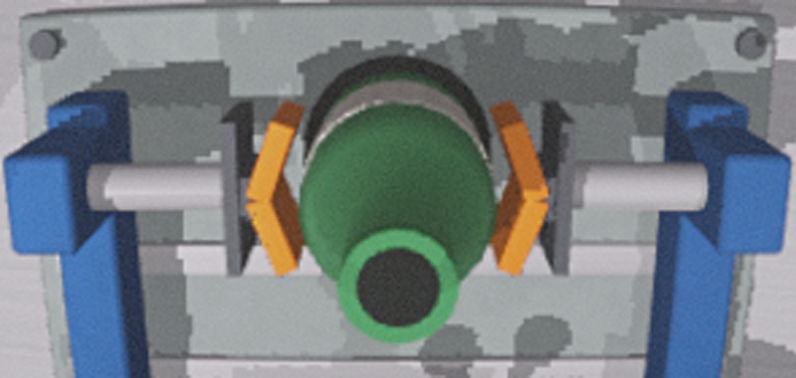

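Against the release picture (w5), the visible spring rod between each pad plate and its jaw has shortened from about 35.6 to 31.3 mm on the left and 34.8 to 30.8 mm on the right. That is about 4 mm on each pad, evenly, and agrees with the turnbuckle at about 4.75. The amber and white bottles and the cap box are at the same pixels as at the start. Handing in.

Run:
```python
from h import *
print(F(),manip.get_time(),manip.get_position()); manip.sign_off()
```

```text
[-0.4 -0.9 -0.4] 39.575 [ 0.58364968 -0.1541188   0.28951367]
the job is handed in; nothing more can be done
```

The green bottle is on the rest and held between the two pads, and I handed the job in at about 39.6 s with the arm clear. The sign-off gave no verdict, so this rests on my own checks.

**What I did**
- I lifted the bottle from the tray by its neck, lowered it onto the rest until contact, and let go with both pads clear.
- I turned the turnbuckle from about 0.95 to about 4.75 rad. The first part was two pinched-ball swings.
- In both swings the ball slipped in the pinch and lagged. On a third, firmer pinch it squeezed out, leaving the turnbuckle at about 3.98. I pushed the last 0.77 rad with closed fingers behind the ball.

**Last checks**
- **Turnbuckle:** the side camera puts one bar within about 0.04 rad of upright, which means about 4.75 rad.
- **Pads:** each looks pushed back about 4 mm (4.3 left, 4.0 right). This is from the visible spring rod in the wrist pictures, good to roughly 1 mm. A rougher estimate from the jaw separation gave 8 to 11 mm for both pads together. The gap between plate and pad did not shrink, probably because the plate moves with the pad.
- **Bottle:** upright, with its neck within 2 mm of the rest centre. The wrist and side cameras disagree by about 3 mm sideways, which is about the calibration error.
- **Other objects:** the amber and white bottles and the cap box are at the same pixels as at the start. I did not measure the wrench, but nothing went near it.

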